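# Key a food-processor disc onto its locating pin

## Task

On the small food processor, push the steel disc round by its grey rib with a fingertip until the notch in its rim stands over the red pin, then press the disc down until it is fully home on the base and leave it there. Only push and press: do not grip the disc or pull it up, and leave everything else on the worktop where it stands.

Things in the scene. Friction and masses are not known exactly. Their poses are not given: they have to be found in the camera images.
- processor: white motor base of a small food processor, fixed to the worktop: a round housing 172 mm across whose flat dark top plate is 50 mm above the worktop. Origin at the centre of its underside, on the spindle axis; z up; x points from the spindle to the red locating pin, the grey control panel is on its -x side (reaching 97 mm from the axis).
- pin_top (a point): top of the red locating pin: an upright fixed square pin, 9 mm wide (10 mm along the radius) with a flat top, its centre 61 mm from the spindle axis on the base's +x side, top 61 mm above the worktop. A red pointer bar 8 mm wide lies on the top plate just outside it. It stands just below the underside of the raised disc, partly seen beyond the rim.
- disc (a joint): turn of the steel disc on the spindle, rad: 0 when the notch is exactly over the pin, growing counter-clockwise seen from above; stops at -2.7 and 2.7 (it does not go all the way round); starts between 0.7 and 2.3. Turns with slight friction (0.06 N m, about 1.5 N at the rib) and stays where it is left. It can sink over the pin within about 0.08 rad of 0 (about 5 mm at the rim); further off the pin blocks it.
- seat (a joint): how far the disc has been pressed down along the spindle, m: 0 as found (raised), 0.011 fully home, when the pin's top is flush with the disc's top. A rubber grip holds it at any height (about 3.5 N of push moves it down); it does not spring back. Off the notch the pin blocks it after 1 to 2 mm (a hard push makes it yield a few mm more, but it comes back). Negative: pulled up (up to 0.03, which is not wanted).
- rib (a point): centre of the grey upright finger rib on top of the disc, opposite the notch: 30 mm long along the radius (24 to 54 mm from the axis), 8 mm thick, 22 mm high; it stands 72 to 94 mm above the worktop while the disc is up. x axis: from the rib towards the spindle and the notch.
- notch (a point): the disc's notch, at the height of the disc's top face (72 mm above the worktop while raised), 57 mm from the axis: open at the rim, about 20 mm wide, from 50 mm out to the rim. A red stripe on the disc points to it. The disc is steel, 124 mm across, 10 mm thick.
- hub (a point): centre of the top of the grey hub cap, a flat round boss 36 mm across on the middle of the disc, standing 8 mm above it (80 mm above the worktop while raised); a good place to press.
- spice_jar: spice jar with a red lid, 45 mm across, 106 tall, a loose bystander standing or lying on the worktop; origin at the centre of its underside, z up.
- shaker: grey and clear salt shaker, 44 mm across, 90 tall, a loose bystander standing or lying on the worktop; origin at the centre of its underside, z up.
- short_tin: short teal food tin, 76 mm across, 58 tall, a loose bystander standing or lying on the worktop; origin at the centre of its underside, z up.
- spoon: steel teaspoon, 137 x 28 x 13 mm, long axis x, a loose bystander standing or lying on the worktop; origin at the centre of its underside, z up.
- green_tub: spread tub with a green lid, 96 x 137 x 53 mm, long axis y, a loose bystander standing or lying on the worktop; origin at the centre of its underside, z up.
- green_peeler: peeler with a dark green handle, 170 x 25 x 18 mm, long axis x, a loose bystander standing or lying on the worktop; origin at the centre of its underside, z up.
Things that resemble listed ones, but are neither listed nor needed, are in the scene too. Several things have the shape of the processor; the one meant has the colours described above.

How it is judged:
On the way, in this order (a step that is already met when the one before it is completed fails the run):
1. the disc is turned until its notch is over the pin (within about 12 degrees) (value of joint disc between -0.2 and 0.2 rad).
2. the disc is pressed fully home over the pin (value of joint disc between -0.15 and 0.15 rad and value of joint seat above 0.009 m), for 0.2 s.
At the end, for the whole second after the job is handed in: the disc is home: pressed down at least 9 of its 11 mm, notch on the pin (within 0.15 rad), at rest, and the six loose things are within 25 mm of where they stood (all of step 2 and velocity of joint disc between -0.05 and 0.05 rad/s and distance of each of spice_jar, shaker, short_tin, spoon, green_tub, green_peeler from where it was at the start of the episode below 0.025 m); the robot touches nothing.
It fails at once if the disc is pulled up by more than 3 mm (value of joint seat below -0.003 m).
It fails at once if a bystander is lifted off the worktop or carried (height (world z) of any of spice_jar, shaker, short_tin, spoon, green_tub, green_peeler above 0.015 m).
It fails at once if a bystander is moved by more than 25 mm (distance of any of spice_jar, shaker, short_tin, spoon, green_tub, green_peeler from where it was at the start of the episode above 0.025 m).
It also fails if it takes over 51 s, if anything falls off the work surface, if the arm or the gripper's body presses on something with over 40 N, if the wrist force passes 120 N, or if a joint passes its speed limit or range.

## Robot

A 6-joint arm with a two-finger parallel gripper is mounted at the origin on a cart in front of the work surface, level with it; the furniture and walls round the work are solid. World frame = base frame: x ahead of the robot, y to its left, z up, the work surface at z = 0. Lengths are in m, angles in rad, forces in N, time in s.
With the tool pointing down it reaches from about 0.325 to 0.85 m from the base axis. Payload 15.5 kg.
Tool frame: the origin (TCP) lies at the very end of the fingers, on their centre line; the grasp point (between the pads) lies 19 mm behind it; z points along the fingers, y is the line along which they close (so a half turn about z gives the same grasp; the last joint's range is limited). The gripper opens to 91 mm and grips with 3 to 60 N. Pads are 32 mm wide; open, the fingers measure 118 mm over their backs; the gripper's body (76 mm by 178 mm) begins 60 mm behind the grasp point.
Start: joints at [-1.347, 0.494, 1.345, -0, 1.302, -0.096], TCP at [0.196, -0.593, 0.214] pointing down, gripper open.
Joint ranges: [-2.91, 2.91], [-0.82, 2.16], [0.22, 2.67], [-1.22, 4.37], [0.12, 2.79], [-3.08, 3.08]. Speed limits (rad/s): [1.89, 1.89, 2.57, 3.01, 3.01, 3.01].

## Interface

Orientations are given as a 3x3 rotation matrix whose columns are the frame's x, y, z axes.
In Python, from cell import * gives the robot as it stands. The module is installed in compiled form; this text tells all that it offers.
- The arm moves only by the tool carry_out, never from a script. Its argument "motion" is a list of rows, each an object of numbers: "dx", "dy", "dz": the shift along the tool's x, y, z in mm; "rx", "ry", "rz": the turn, a rotation vector about the tool's x, y, z in degrees. A call has 1 to 10 rows; each row is the pose to reach, as a shift and turn from the pose commanded when the call began, along the tool's axes at that moment; what a row does not reach only later rows make up. A row lasts 1/10 s, in which the tool goes at most 50 mm and 8.59 degrees, less where a joint would pass 70% of its speed; a pose out of reach is approached as far as the arm can. A call with a gripper value outside its range is refused whole. "gripper" is the finger opening in mm, from 0 to 91.2, set as the call begins (left out, the last holds). The fingers move at their own pace and stop on an object; "grip_force" is the grip in N (left out, the last holds). Time passes only in rows, so rows that repeat a pose let the fingers close. It gives the time, the measured TCP pose, the force, the opening and the grip force at its end, in the units of the state.
- get_state(): the state, without advancing time (a new reading comes with each control period).
- snapshot(name): name is "side" or "top"; returns the picture (480x640x3 uint8, red, green, blue); there is no depth.
- calibration(name): a dict with "vfov" (degrees; the focal length in pixels is half the picture's height over the tangent of half this angle, whatever the lens; pixels are square), "cx", "cy" (the principal point, pixels), "R" (3x3) and "t" (3): a world point X has camera coordinates R X + t. Camera axes: x right, y down, z forward; pixel columns grow to the right and rows downward; lengths in m; the calibration is good to about 2 mm. A picture is of the moment at which its call begins. calibration takes no time and is no camera call.
- hand_in(): hands the job in; it is judged then, once.
The state is a dict: "time": time; "qpos": joint angles; "qvel": joint speeds; "tau": joint torques, N m; "eef_pos": TCP position; "eef_rot": TCP orientation; "force": force on the tool from outside, world axes, zero at the start; "torque": the same for the moment, N m; "width": finger opening in m; "grasp_force": force on a finger pad.
Only numpy, scipy, OpenCV 4.12 (cv2) and the standard library are available. Lean on these libraries where they do the work, as an engineer would, in place of code of your own. Each camera call takes 0.05 s, during which the arm holds its last target. There are 200 camera calls.

## Working session

There is one attempt and no reset: what is moved stays moved. The work goes in short steps, Python scripts to look and compute and a tool call to move; the robot and the scene stay as the last step left them, time stands still between calls to the robot, and variables do not carry over. Pictures are saved under pics/ and viewed, at most 10 in all, crops included, and the job is handed in when it is done.

Besides the shell and the picture viewer there is one more tool, called as name(argument=value, ...), one argument or row to a line, values as JSON. carry_out: Moves the arm, as the interface text tells. Its arguments: {"type":"object","properties":{"motion":{"type":"array","items":{"type":"object","properties":{"dx":{"type":"number"},"dy":{"type":"number"},"dz":{"type":"number"},"rx":{"type":"number"},"ry":{"type":"number"},"rz":{"type":"number"}}}},"gripper":{"type":"number"},"grip_force":{"type":"number"}},"required":["motion"]}

```bash
mkdir -p pics
python3 - <<'E'
from cell import *
import cv2,numpy as np
for n in("side","top"):
    im=snapshot(n); cv2.imwrite(f"pics/{n}0.png",im[:,:,::-1]); c=calibration(n); print(n,c)
s=get_state(); print(s["time"],s["eef_pos"],np.round(s["eef_rot"],3),s["width"])
E
```

```text
side {'vfov': 55.750428062545524, 'cx': 321.243769985276, 'cy': 232.055534171629, 'R': array([[ 0.98092595, -0.19388672,  0.01386456],
       [-0.06318385, -0.38549125, -0.92054565],
       [ 0.18382624,  0.9021111 , -0.39038888]]), 't': array([-0.47879963,  0.11391574,  1.05833389])}
top {'vfov': 49.66595978261938, 'cx': 315.66911680447794, 'cy': 235.07242600044205, 'R': array([[-0.00913878, -0.99991708,  0.00907242],
       [-0.99497341,  0.00818806, -0.09980411],
       [ 0.09972155, -0.0099389 , -0.99496574]]), 't': array([0.02759345, 0.51613747, 1.1944832 ])}
0.1 [ 0.1964221  -0.5929857   0.21339972] [[ 0.949  0.314 -0.   ]
 [ 0.314 -0.949  0.001]
 [ 0.    -0.001 -1.   ]] 0.09086813668736218
```

View pics/top0.png

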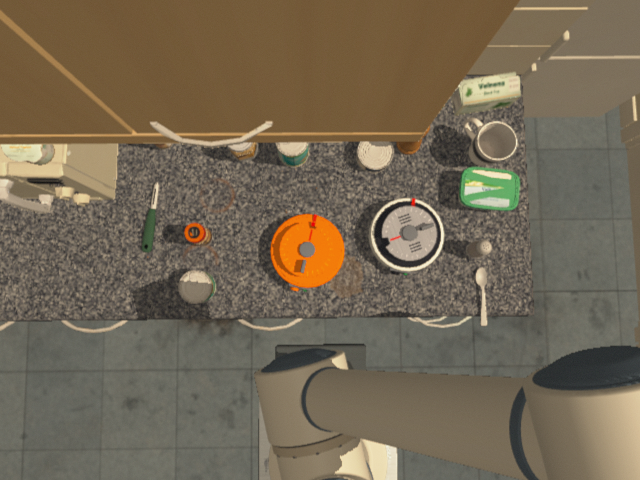

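View pics/side0.png

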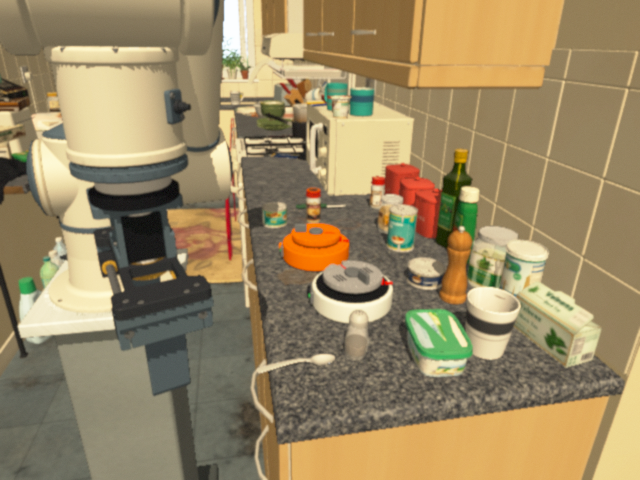

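Two things have the processor's shape: an orange one at top (307,250), side (315,247), and a white one at top (407,235), side (352,290). The white one with a dark plate, steel disc and red pointer at (413,202) fits the description. I'll confirm it in a crop and measure it.

```bash
cat > h.py <<'E'
from cell import *
import cv2,numpy as np
def ray(n,p):
    c=calibration(n); f=240/np.tan(np.radians(c["vfov"]/2))
    d=c["R"].T@np.array([(p[0]-c["cx"])/f,(p[1]-c["cy"])/f,1]); return -c["R"].T@c["t"],d
def plane(n,p,z):
    o,d=ray(n,p); return o+d*(z-o[2])/d[2]
def proj(n,X):
    c=calibration(n); f=240/np.tan(np.radians(c["vfov"]/2)); q=c["R"]@X+c["t"]
    return np.array([c["cx"]+f*q[0]/q[2],c["cy"]+f*q[1]/q[2]])
def two(a,b):
    o1,d1=ray("top",a);o2,d2=ray("side",b)
    A=np.stack([d1,-d2],1);s=np.linalg.lstsq(A,o2-o1,rcond=None)[0]
    p,q=o1+d1*s[0],o2+d2*s[1]; return (p+q)/2,np.linalg.norm(p-q)
def cent(m):
    n,l,s,c=cv2.connectedComponentsWithStats(m.astype(np.uint8)); return [(int(s[i,4]),c[i].round(1).tolist()) for i in range(1,n) if s[i,4]>8]
E
python3 - <<'E'
from h import *
t=cv2.imread("pics/top0.png");s=cv2.imread("pics/side0.png")
a=cv2.resize(t[190:280,362:452],(400,400),interpolation=cv2.INTER_CUBIC)
b=cv2.resize(s[250:330,305:400],(400,400*80//95),interpolation=cv2.INTER_CUBIC)
b=cv2.copyMakeBorder(b,0,400-b.shape[0],0,0,cv2.BORDER_CONSTANT)
cv2.imwrite("pics/crop.png",np.hstack([a,b]))
for n,im,(x0,x1,y0,y1) in(("top",t,(362,452,190,280)),("side",s,(300,405,250,330))):
    w=im[y0:y1,x0:x1].astype(int); B,G,R=w[...,0],w[...,1],w[...,2]
    red=(R>130)&(R>1.8*G)&(R>1.8*B)
    print(n,"red",[(k,[c[0]+x0,c[1]+y0]) for k,c in cent(red)])
    wh=(w.min(2)>200); cs=max(cv2.findContours(wh.astype(np.uint8),0,1)[0],key=cv2.contourArea)
    print("ell",cv2.fitEllipse(cv2.convexHull(cs)+np.array([x0,y0])))
E
```

```text
top red [(27, [412.9, 201.8]), (21, [394.8, 237.9])]
ell ((407.60198974609375, 234.3272705078125), (69.68177795410156, 70.99264526367188), 130.25518798828125)
side red [(838, [320.9, 258.6]), (46, [385.8, 282.2])]
ell ((353.46270751953125, 257.19091796875), (87.82152557373047, 124.24483489990234), 1.5376088619232178)
```

View pics/crop.png

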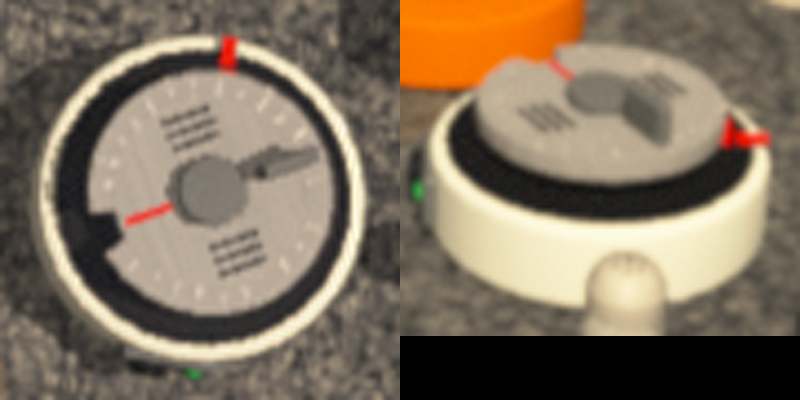

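The crop confirms the white base. In the top picture the pointer is at (413,202), hub top about (409.5,232.3), stripe (395,238), notch lower left at about (385,242), and rib to the right at about (424,227). In the side picture the hub top is about (351.6,271.4). The shaker (480,249) and the tub stand close on the right.

Run:
```python
from h import *
t=cv2.imread("pics/top0.png")
g=lambda p:((p[0]+.5)/4.444-.5+362,(p[1]+.5)/4.444-.5+190)
gs=lambda p:((p[0]-400+.5)/4.2105-.5+305,(p[1]+.5)/4.2-.5+250)
hub,e=two(g((213,190)),gs((598,92)));print("hub2",hub.round(4),e)
print("rim centre z.05",plane("top",(407.6,234.3),.05).round(4))
h=plane("top",g((213,190)),.080);print("hub@.08",h)
s=plane("top",(394.8,237.9),.072);n=plane("top",g((105,232)),.072)
rt=plane("top",g((318,152)),.094);rin=plane("top",g((255,165)),.094);p=plane("top",(412.9,201.8),.052)
c=h
a=lambda q:np.arctan2(q[1]-c[1],q[0]-c[0])
r=lambda q:np.hypot(*(q-c)[:2])
for k,q in dict(stripe=s,notch=n,ribout=rt,ribin=rin,pin=p).items():print(k,q.round(4),"ang",a(q).round(3),"r",r(q).round(4))
rib2,e=two(g((290,160)),gs((648,105)));print("rib2",rib2,e)
# bystanders rough
for nm,px,z in(("shaker",(478,249),.08),("tub",(490,189),.053),("tin",(374,153),.058)):print(nm,plane("top",px,z).round(3))
```

```text
hub2 [ 0.5152 -0.1883  0.0772] 0.0006962942733491842
rim centre z.05 [ 0.514 -0.189  0.05 ]
hub@.08 [ 0.5152994  -0.18784407  0.08      ]
stripe [ 0.5038 -0.1556  0.072 ] ang 1.913 r 0.0342
notch [ 0.4951 -0.1337  0.072 ] ang 1.928 r 0.0578
ribout [ 0.5326 -0.2384  0.094 ] ang -1.242 r 0.0535
ribin [ 0.5263 -0.2066  0.094 ] ang -1.041 r 0.0217
pin [ 0.5895 -0.203   0.052 ] ang -0.201 r 0.0757
rib2 [ 0.52937798 -0.2255427   0.08834151] 0.00012849237212164536
shaker [ 0.476 -0.341  0.08 ]
tub [ 0.618 -0.383  0.053]
tin [ 0.704 -0.114  0.058]
```

```bash
cat >> h.py <<'E'
C=np.array([.5147,-.1885]); PIN=-.195
def pose(th,gap,z,r=.040,half=.0135):
    e=np.array([np.cos(th),np.sin(th)]);n=np.array([-e[1],e[0]])
    p=C+r*e+(.004+half+gap)*n; return np.array([*p,z]),th+np.pi
def rel(targets,base=None):
    """rows from commanded pose base=(pos,yaw) with tool straight down"""
    if base is None:
        s=get_state(); R=s["eef_rot"]; base=(s["eef_pos"],np.arctan2(R[1,0],R[0,0]))
    p0,y0=base; R=np.array([[np.cos(y0),np.sin(y0),0],[np.sin(y0),-np.cos(y0),0],[0,0,-1]])
    for p,y in targets:
        d=R.T@(p-p0)*1e3; rz=-np.degrees((y-y0+np.pi)%(2*np.pi)-np.pi)
        print([round(float(v),1) for v in d],"rz",round(float(rz),1))
E
python3 - <<'E'
from h import *
s=get_state();print(s["eef_pos"])
rel([pose(-1.2,.014,.150)])
E
```

```text
[ 0.1964221  -0.5929857   0.21339972]
[462.8, -245.6, 63.4] rz -92.9
```

carry_out(
  motion=[
    {"dx":25,"dy":-13,"dz":0,"rz":-5},
    {"dx":60,"dy":-32,"dz":0,"rz":-12},
    {"dx":100,"dy":-53,"dz":0,"rz":-19},
    {"dx":140,"dy":-74,"dz":0,"rz":-26},
    {"dx":180,"dy":-96,"dz":0,"rz":-34},
    {"dx":220,"dy":-117,"dz":0,"rz":-42},
    {"dx":260,"dy":-138,"dz":0,"rz":-50},
    {"dx":300,"dy":-159,"dz":0,"rz":-58},
    {"dx":330,"dy":-175,"dz":0,"rz":-65},
    {"dx":350,"dy":-186,"dz":0,"rz":-70},
  ],
  gripper=0,
  grip_force=10,
)

```text
validation failed for argument at $.mo...
```

Run:
```python
from h import *
s=get_state();print(s["time"],s["eef_pos"],s["width"],s["qpos"].round(2) if hasattr(s["qpos"],"round") else s["qpos"])
rel([pose(-1.2,.014,.150)])
```

```text
0.1 [ 0.1964221  -0.5929857   0.21339972] 0.09086813668736218 [-1.35  0.49  1.35  0.    1.3  -0.1 ]
[462.8, -245.6, 63.4] rz -92.9
```

carry_out(
  motion=[
    {"dx":25,"dy":-13,"dz":0,"rx":0,"ry":0,"rz":-5},
    {"dx":60,"dy":-32,"dz":0,"rx":0,"ry":0,"rz":-12},
    {"dx":100,"dy":-53,"dz":0,"rx":0,"ry":0,"rz":-19},
    {"dx":140,"dy":-74,"dz":0,"rx":0,"ry":0,"rz":-26},
    {"dx":180,"dy":-96,"dz":0,"rx":0,"ry":0,"rz":-34},
    {"dx":220,"dy":-117,"dz":0,"rx":0,"ry":0,"rz":-42},
    {"dx":260,"dy":-138,"dz":0,"rx":0,"ry":0,"rz":-50},
    {"dx":300,"dy":-159,"dz":0,"rx":0,"ry":0,"rz":-58},
    {"dx":330,"dy":-175,"dz":0,"rx":0,"ry":0,"rz":-65},
    {"dx":350,"dy":-186,"dz":0,"rx":0,"ry":0,"rz":-70},
  ],
  gripper=0,
  grip_force=10,
)

```text
time: 1.1
eef_pos: [0.4716, -0.3046, 0.2137]
eef_rot: [[0.023, 1.0, -0.0], [1.0, -0.023, 0.001], [0.001, -0.0, -1.0]]
force: [-0.2, -0.9, -0.1]
width: 0.0143
grasp_force: 0.0
```

Run:
```python
from h import *
s=get_state();print(s["time"],s["eef_pos"],s["width"],s["qpos"])
rel([pose(-1.2,.014,.150)])
```

```text
1.1 [ 0.47158501 -0.30459973  0.21370162] 0.014316364988316467 [-6.80043547e-01  4.04637388e-01  1.50460839e+00  3.16293051e-04
  1.23285657e+00 -6.57480982e-01]
[92.2, 84.9, 63.7] rz -22.5
```

carry_out(
  motion=[
    {"dx":20,"dy":18,"dz":0,"rx":0,"ry":0,"rz":-5},
    {"dx":48,"dy":44,"dz":10,"rx":0,"ry":0,"rz":-11},
    {"dx":76,"dy":70,"dz":30,"rx":0,"ry":0,"rz":-18},
    {"dx":92,"dy":85,"dz":50,"rx":0,"ry":0,"rz":-22.5},
    {"dx":92,"dy":85,"dz":64,"rx":0,"ry":0,"rz":-22.5},
    {"dx":92,"dy":85,"dz":64,"rx":0,"ry":0,"rz":-22.5},
    {"dx":92,"dy":85,"dz":64,"rx":0,"ry":0,"rz":-22.5},
  ],
)

```text
time: 1.8
eef_pos: [0.5577, -0.2174, 0.1501]
eef_rot: [[-0.355, 0.935, -0.0], [0.935, 0.355, 0.0], [0.0, -0.0, -1.0]]
force: [-0.2, 0.2, 0.4]
width: 0.0005
grasp_force: 0.0
```

Run:
```python
from h import *
s=get_state();print(s["time"],s["eef_pos"],s["width"],s["qpos"])
t=snapshot("top")[:,:,::-1];d=snapshot("side")[:,:,::-1]
a=cv2.resize(t[190:280,362:452],(400,400),interpolation=cv2.INTER_CUBIC)
b=cv2.resize(d[230:330,300:400],(400,400),interpolation=cv2.INTER_CUBIC)
cv2.imwrite("pics/c2.png",np.hstack([a,b]))
print(proj("side",s["eef_pos"]),proj("top",s["eef_pos"]))
rel([pose(-1.2,.014,.080)])
```

```text
1.8 [ 0.55773667 -0.21740068  0.15006702] 0.0005201901811110014 [-4.71366806e-01  5.23775184e-01  1.48789858e+00 -6.92311644e-05
  1.13044300e+00 -8.34210584e-01]
[377.59312726 244.24288531] [429.10390613 208.9505638 ]
[3.1, 1.7, 70.8] rz -0.5
```

View pics/c2.png

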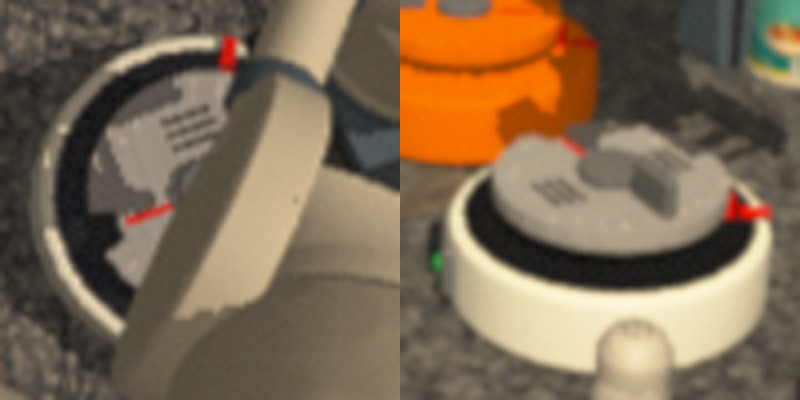

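The view shows the fingertip (slate) ending at about (715,60) in the right crop, as projected. It is on the ccw side of the rib, so I descend to 80 mm.

carry_out(
  motion=[
    {"dx":1,"dy":1,"dz":15,"rx":0,"ry":0,"rz":0},
    {"dx":2,"dy":2,"dz":35,"rx":0,"ry":0,"rz":0},
    {"dx":3,"dy":2,"dz":55,"rx":0,"ry":0,"rz":0},
    {"dx":3,"dy":2,"dz":65,"rx":0,"ry":0,"rz":0},
    {"dx":3,"dy":2,"dz":70,"rx":0,"ry":0,"rz":0},
    {"dx":3,"dy":2,"dz":70,"rx":0,"ry":0,"rz":0},
  ],
)

```text
time: 2.5
eef_pos: [0.5588, -0.214, 0.0801]
eef_rot: [[-0.355, 0.935, 0.0], [0.935, 0.355, -0.0], [-0.0, 0.0, -1.0]]
force: [-1.2, 0.1, -0.3]
width: 0.0006
grasp_force: 0.0
```

Run:
```python
from h import *
s=get_state();print(s["time"],s["eef_pos"],s["force"])
rel([pose(-1.2+.01,.0,.080)]+[pose(-1.2-np.radians(5*i),0,.080) for i in range(0,10)])
```

```text
2.5 [ 0.55876268 -0.21404425  0.08010321] [-1.17433643  0.12620215 -0.2506695 ]
[-0.2, -13.9, 0.1] rz -1.0
[-0.3, -14.3, 0.1] rz -0.4
[-1.7, -17.9, 0.1] rz 4.6
[-2.8, -21.5, 0.1] rz 9.6
[-3.6, -25.2, 0.1] rz 14.6
[-4.0, -29.0, 0.1] rz 19.6
[-4.1, -32.8, 0.1] rz 24.6
[-3.9, -36.6, 0.1] rz 29.6
[-3.3, -40.4, 0.1] rz 34.6
[-2.5, -44.1, 0.1] rz 39.6
[-1.3, -47.7, 0.1] rz 44.6
```

carry_out(
  motion=[
    {"dx":0,"dy":-7,"dz":0,"rx":0,"ry":0,"rz":0},
    {"dx":0,"dy":-14,"dz":0,"rx":0,"ry":0,"rz":0},
    {"dx":-1.7,"dy":-18,"dz":0,"rx":0,"ry":0,"rz":4.6},
    {"dx":-2.8,"dy":-21.5,"dz":0,"rx":0,"ry":0,"rz":9.6},
    {"dx":-3.6,"dy":-25,"dz":0,"rx":0,"ry":0,"rz":14.6},
    {"dx":-4,"dy":-29,"dz":0,"rx":0,"ry":0,"rz":19.6},
    {"dx":-4,"dy":-33,"dz":0,"rx":0,"ry":0,"rz":24.6},
    {"dx":-4,"dy":-36.5,"dz":0,"rx":0,"ry":0,"rz":29.6},
    {"dx":-3.3,"dy":-40.5,"dz":0,"rx":0,"ry":0,"rz":34.6},
    {"dx":-2.5,"dy":-44,"dz":0,"rx":0,"ry":0,"rz":39.6},
  ],
)

```text
time: 3.5
eef_pos: [0.5182, -0.2321, 0.0806]
eef_rot: [[0.326, 0.946, 0.001], [0.946, -0.326, -0.001], [-0.0, 0.001, -1.0]]
force: [1.6, 0.3, 0.0]
width: 0.0008
grasp_force: 0.6
```

Run:
```python
from h import *
s=get_state();print(s["time"],s["eef_pos"],s["force"],s["qpos"])
d=snapshot("side")[:,:,::-1]
cv2.imwrite("pics/c3.png",cv2.resize(d[220:330,290:410],(600,550),interpolation=cv2.INTER_CUBIC))
rel([pose(-1.2-np.radians(40+5*i),0,.080) for i in range(0,11)])
```

```text
3.5 [ 0.51821173 -0.23214505  0.08060943] [1.5686681  0.26126121 0.00788969] [-5.26382357e-01  5.76951961e-01  1.63130705e+00  1.21671202e-04
  9.32149117e-01 -1.94789485e-01]
[0.3, 0.6, 0.6] rz -0.6
[-1.1, -2.9, 0.6] rz 4.4
[-2.2, -6.6, 0.6] rz 9.4
[-2.9, -10.3, 0.6] rz 14.4
[-3.4, -14.1, 0.6] rz 19.4
[-3.5, -17.9, 0.6] rz 24.4
[-3.3, -21.7, 0.6] rz 29.4
[-2.7, -25.4, 0.6] rz 34.4
[-1.9, -29.2, 0.6] rz 39.4
[-0.7, -32.8, 0.6] rz 44.4
[0.8, -36.3, 0.6] rz 49.4
```

View pics/c3.png

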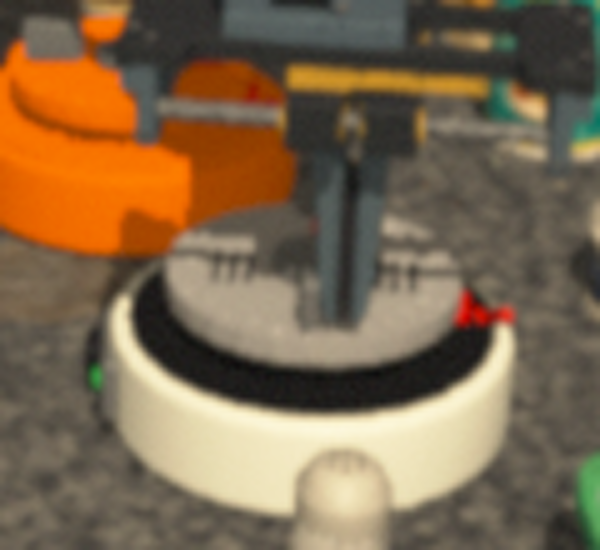

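The side crop shows the fingertip (325–360, 325) against the rib (295–325, 300) and the disc turning. The tip is thinner than assumed, about 16 mm. I continue.

carry_out(
  motion=[
    {"dx":-1,"dy":-3,"dz":0,"rx":0,"ry":0,"rz":4.4},
    {"dx":-2.2,"dy":-6.5,"dz":0,"rx":0,"ry":0,"rz":9.4},
    {"dx":-3,"dy":-10.3,"dz":0,"rx":0,"ry":0,"rz":14.4},
    {"dx":-3.4,"dy":-14,"dz":0,"rx":0,"ry":0,"rz":19.4},
    {"dx":-3.5,"dy":-18,"dz":0,"rx":0,"ry":0,"rz":24.4},
    {"dx":-3.3,"dy":-21.7,"dz":0,"rx":0,"ry":0,"rz":29.4},
    {"dx":-2.7,"dy":-25.4,"dz":0,"rx":0,"ry":0,"rz":34.4},
    {"dx":-1.9,"dy":-29,"dz":0,"rx":0,"ry":0,"rz":39.4},
    {"dx":-0.7,"dy":-32.8,"dz":0,"rx":0,"ry":0,"rz":44.4},
    {"dx":0.8,"dy":-36.3,"dz":0,"rx":0,"ry":0,"rz":49.4},
  ],
)

```text
time: 4.55
eef_pos: [0.4844, -0.2196, 0.0805]
eef_rot: [[0.929, 0.37, 0.001], [0.37, -0.929, -0.001], [0.001, 0.001, -1.0]]
force: [2.0, -1.5, -0.3]
width: 0.0007
grasp_force: 0.6
```

Run:
```python
from h import *
s=get_state();print(s["time"],s["eef_pos"],s["force"],s["qpos"])
d=snapshot("side")[:,:,::-1];t=snapshot("top")[:,:,::-1]
a=cv2.resize(t[190:280,362:452],(400,400),interpolation=cv2.INTER_CUBIC)
b=cv2.resize(d[235:325,305:405],(400,400),interpolation=cv2.INTER_CUBIC)
cv2.imwrite("pics/c4.png",np.hstack([a,b]))
rel([pose(-1.2-np.radians(90+5*i),0,.080) for i in range(0,11)])
```

```text
4.55 [ 0.48435179 -0.21964758  0.08051272] [ 2.02024713 -1.45615826 -0.27813352] [-5.38006336e-01  5.39277022e-01  1.72112666e+00 -8.99293012e-05
  8.79873035e-01  6.53835721e-01]
[-0.3, -0.1, 0.4] rz 0.6
[-1.6, -3.7, 0.4] rz 5.6
[-2.6, -7.3, 0.4] rz 10.6
[-3.3, -11.1, 0.4] rz 15.6
[-3.7, -14.9, 0.4] rz 20.6
[-3.7, -18.7, 0.4] rz 25.6
[-3.4, -22.5, 0.4] rz 30.6
[-2.8, -26.2, 0.4] rz 35.6
[-1.9, -29.9, 0.4] rz 40.6
[-0.6, -33.5, 0.4] rz 45.6
[1.0, -37.0, 0.4] rz 50.6
```

View pics/c4.png

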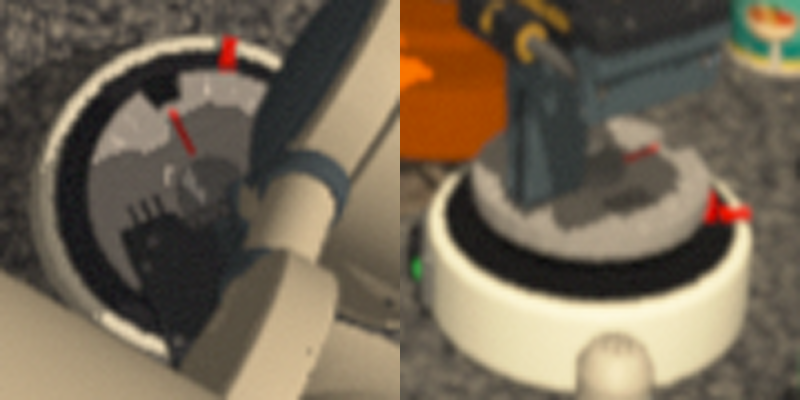

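Top crop: the stripe is at about (182,132), the notch at (163,92) and the pointer at (228,55). About 0.65 rad is left. I compute it exactly.

```bash
cat >> h.py <<'E'
def disc(im=None):
    im=snapshot("top") if im is None else im
    w=im[190:280,362:452].astype(int);R,G,B=w[...,0],w[...,1],w[...,2]
    out=[]
    for k,c in cent((R>80)&(R>1.8*G)&(R>1.8*B)):
        p=np.array(c)+[362,190]; q=plane("top",p,.072)[:2]-C
        if k>8: out.append((k,p.round(1).tolist(),round(float(np.hypot(*q)),4),round(float(np.arctan2(q[1],q[0])),3)))
    return out
E
python3 - <<'E'
from h import *
print(disc()); print(disc(cv2.imread("pics/top0.png")[:,:,::-1]))
g=lambda p:((p[0]+.5)/4.444-.5+362,(p[1]+.5)/4.444-.5+190)
q=plane("top",g((161,90)),.072)[:2]-C;print("notch",np.hypot(*q),np.arctan2(q[1],q[0]))
E
```

```text
[(30, [412.7, 201.8], 0.0722, -0.139), (19, [402.4, 219.3], 0.0346, 0.434)]
[(32, [413.0, 202.0], 0.0718, -0.149), (21, [394.8, 237.9], 0.0347, 1.891)]
notch 0.05850433367093409 0.4303250351958203
```

carry_out(
  motion=[
    {"dx":-1.6,"dy":-3.7,"dz":0,"rx":0,"ry":0,"rz":5.6},
    {"dx":-2.6,"dy":-7.3,"dz":0,"rx":0,"ry":0,"rz":10.6},
    {"dx":-3.3,"dy":-11,"dz":0,"rx":0,"ry":0,"rz":15.6},
    {"dx":-3.7,"dy":-15,"dz":0,"rx":0,"ry":0,"rz":20.6},
    {"dx":-3.7,"dy":-18.7,"dz":0,"rx":0,"ry":0,"rz":25.6},
    {"dx":-3.4,"dy":-22.5,"dz":0,"rx":0,"ry":0,"rz":30.6},
    {"dx":-3,"dy":-25,"dz":0,"rx":0,"ry":0,"rz":34},
    {"dx":-3,"dy":-25,"dz":0,"rx":0,"ry":0,"rz":34},
  ],
)

```text
time: 5.5
eef_pos: [0.4724, -0.1972, 0.0802]
eef_rot: [[0.978, -0.209, 0.0], [-0.209, -0.978, -0.0], [0.0, 0.0, -1.0]]
force: [0.3, -0.3, 0.8]
width: 0.0004
grasp_force: 0.1
```

Run:
```python
from h import *
s=get_state();print(s["time"],s["eef_pos"],s["force"],s["qpos"][5])
d=snapshot("side")[:,:,::-1];t=snapshot("top")[:,:,::-1]
print(disc(t[:,:,::-1]))
a=cv2.resize(t[190:280,362:452],(400,400),interpolation=cv2.INTER_CUBIC)
b=cv2.resize(d[235:325,305:405],(400,400),interpolation=cv2.INTER_CUBIC)
cv2.imwrite("pics/c5.png",np.hstack([a,b]))
rel([pose(-1.2-np.radians(90+34+i),0,.080) for i in range(-2,4)])
```

```text
5.5 [ 0.47237506 -0.19723705  0.08016008] [ 0.3264074  -0.29158897  0.84306023] 1.268921786265013
[(46, [412.4, 203.7], 0.0677, -0.136)]
[-0.1, 0.9, 0.1] rz -1.2
[-0.4, 0.2, 0.1] rz -0.2
[-0.7, -0.5, 0.1] rz 0.8
[-1.0, -1.2, 0.1] rz 1.8
[-1.2, -1.9, 0.1] rz 2.8
[-1.5, -2.6, 0.1] rz 3.8
```

View pics/c5.png

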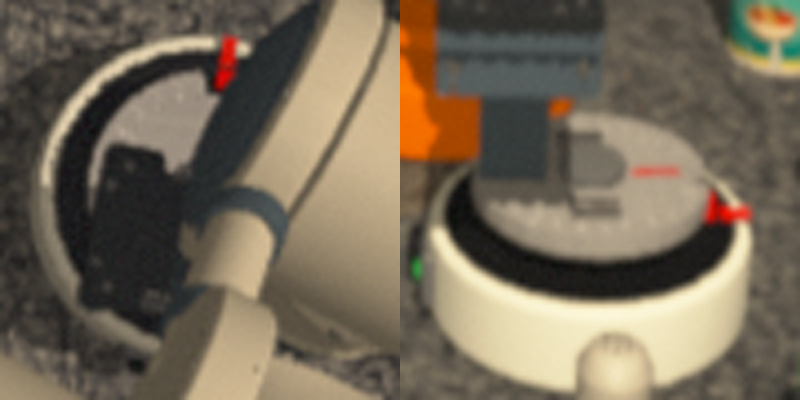

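Top crop: the pin now shows within the notch at (222,75), but the arm hides most of the stripe. Side crop: the stripe runs along (632–680,171) and the pin is at (715,210). I measure from the side view.

Run:
```python
from h import *
im=snapshot("side").astype(int);x0,y0=350,262
w=im[y0:300,x0:400];R,G,B=w[...,0],w[...,1],w[...,2]
m=(R>120)&(R>1.5*G)&(R>1.5*B)
for k,c in cent(m):
    p=np.array(c)+[x0,y0]
    for z in(.061,.072):
        q=plane("side",p,z)[:2]-C;print(k,p,z,np.hypot(*q).round(4),np.arctan2(q[1],q[0]).round(3))
ys,xs=np.nonzero(m)
for x in sorted(set(xs)):print(x+x0,(ys[xs==x]+y0).tolist(),end=' ')
# check: where stripe ends project for disc angle PIN
for a in(-.29,-.19,-.09):print("\n",a,[proj("side",np.array([*(C+r*np.array([np.cos(a),np.sin(a)])),.072])).round(1).tolist() for r in(.02,.048)],end='')
```

```text
16 [367.8 273.2] 0.061 0.0443 0.379
16 [367.8 273.2] 0.072 0.0349 -0.096
53 [386.  282.1] 0.061 0.073 -0.391
53 [386.  282.1] 0.072 0.0762 -0.657
363 [273] 364 [273, 274] 365 [273, 274] 366 [273, 274] 367 [273, 274] 368 [273] 369 [273] 370 [273] 371 [273] 372 [273] 373 [273] 374 [273] 381 [281, 282, 283, 284] 382 [278, 279, 280, 281, 282, 283, 284] 383 [278, 279, 280, 281, 282, 283, 284] 384 [280, 281, 282, 283] 385 [281, 282, 283, 284] 386 [281, 282, 283, 284] 387 [281, 282, 283, 284] 388 [282, 283, 284] 389 [281, 282, 283, 284] 390 [281, 282, 283, 284] 391 [281, 282, 283, 284] 392 [281, 282, 283, 284] 
 -0.29 [[361.0, 274.3], [374.4, 275.1]]
 -0.19 [[361.0, 273.9], [374.3, 274.0]]
 -0.09 [[360.8, 273.4], [373.9, 272.9]]
```

carry_out(
  motion=[
    {"dx":0,"dy":8,"dz":0,"rx":0,"ry":0,"rz":0},
    {"dx":0,"dy":16,"dz":0,"rx":0,"ry":0,"rz":0},
    {"dx":0,"dy":16,"dz":-30,"rx":0,"ry":0,"rz":0},
    {"dx":0,"dy":16,"dz":-70,"rx":0,"ry":0,"rz":0},
    {"dx":-5,"dy":40,"dz":-100,"rx":0,"ry":0,"rz":0},
    {"dx":-20,"dy":80,"dz":-110,"rx":0,"ry":0,"rz":0},
    {"dx":-35,"dy":120,"dz":-110,"rx":0,"ry":0,"rz":0},
    {"dx":-50,"dy":160,"dz":-110,"rx":0,"ry":0,"rz":0},
    {"dx":-60,"dy":190,"dz":-110,"rx":0,"ry":0,"rz":0},
    {"dx":-65,"dy":210,"dz":-110,"rx":0,"ry":0,"rz":0},
  ],
)

```text
time: 6.65
eef_pos: [0.3625, -0.3912, 0.19]
eef_rot: [[0.977, -0.212, -0.0], [-0.212, -0.977, -0.0], [-0.0, 0.0, -1.0]]
force: [0.4, 0.5, 0.5]
width: 0.0007
grasp_force: 0.0
```

Run:
```python
from h import *
s=get_state();print(s["time"],s["eef_pos"])
d=snapshot("side")[:,:,::-1];t=snapshot("top")[:,:,::-1]
print(disc(t[:,:,::-1]))
a=cv2.resize(t[190:280,362:452],(400,400),interpolation=cv2.INTER_CUBIC)
b=cv2.resize(d[235:325,305:405],(400,400),interpolation=cv2.INTER_CUBIC)
cv2.imwrite("pics/c6.png",np.hstack([a,b]))
for a in (-.29,-.24,-.19,-.14,-.09):
  u=np.array([np.cos(a),np.sin(a)]);print(a,*[((proj("top",np.array([*(C+r*u),z]))-[361.5,189.5])*4.444).round(0) for r,z in((.025,.072),(.045,.072),(.061,.061),(.078,.051))])
```

```text
6.65 [ 0.36252882 -0.39120744  0.18998417]
[(57, [412.6, 204.5], 0.066, -0.146), (21, [410.7, 218.1], 0.0343, -0.129)]
-0.29 [225. 147.] [235. 109.] [238.  83.] [243.  55.]
-0.24 [222. 146.] [230. 108.] [233.  81.] [236.  53.]
-0.19 [220. 145.] [226. 107.] [227.  80.] [228.  52.]
-0.14 [217. 145.] [222. 107.] [221.  79.] [221.  50.]
-0.09 [215. 145.] [217. 106.] [215.  79.] [214.  50.]
```

View pics/c6.png

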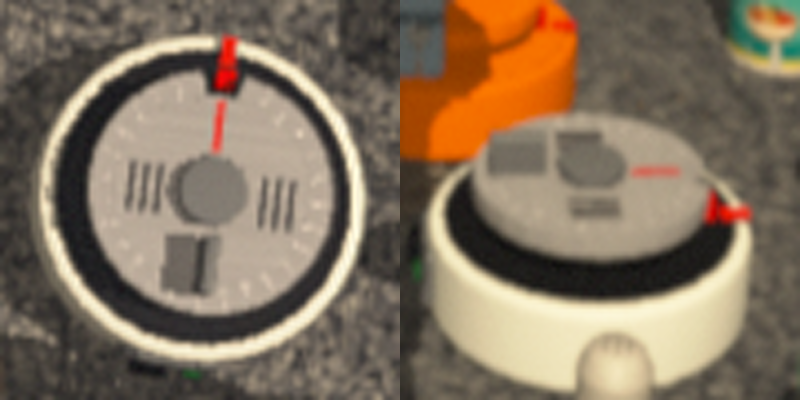

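Top crop: the pin (228,75) sits slightly right of the notch centre (about 224); the stripe reads -0.129 against the pin's -0.19. So about 0.06 rad clockwise is left, and I go back for a small nudge.

Run:
```python
from h import *
th=lambda d:-1.2-np.radians(d)
rel([pose(th(124),.016,.19),pose(th(124),.016,.08),pose(th(124),0,.08),pose(th(127.3),0,.08)])
```

```text
[64.8, -197.6, -0.1] rz 0.4
[64.8, -197.6, 109.9] rz 0.4
[64.9, -213.6, 109.9] rz 0.4
[64.0, -215.9, 109.9] rz 3.7
```

carry_out(
  motion=[
    {"dx":5,"dy":-20,"dz":0,"rx":0,"ry":0,"rz":0},
    {"dx":18,"dy":-60,"dz":0,"rx":0,"ry":0,"rz":0},
    {"dx":32,"dy":-100,"dz":0,"rx":0,"ry":0,"rz":0},
    {"dx":46,"dy":-140,"dz":10,"rx":0,"ry":0,"rz":0},
    {"dx":60,"dy":-180,"dz":30,"rx":0,"ry":0,"rz":0},
    {"dx":65,"dy":-195,"dz":60,"rx":0,"ry":0,"rz":0},
    {"dx":65,"dy":-195,"dz":90,"rx":0,"ry":0,"rz":0},
    {"dx":65,"dy":-195,"dz":110,"rx":0,"ry":0,"rz":0},
    {"dx":65,"dy":-195,"dz":110,"rx":0,"ry":0,"rz":0},
    {"dx":65,"dy":-195,"dz":110,"rx":0,"ry":0,"rz":0},
  ],
)

```text
time: 7.75
eef_pos: [0.4691, -0.2119, 0.0803]
eef_rot: [[0.978, -0.211, -0.0], [-0.211, -0.978, 0.0], [-0.0, -0.0, -1.0]]
force: [0.6, -1.1, 0.7]
width: 0.0002
grasp_force: 0.0
```

Run:
```python
from h import *
th=lambda d:-1.2-np.radians(d)
rel([pose(th(124),0,.08),pose(th(127.3),0,.08)])
```

```text
[-0.6, -15.3, 0.3] rz 0.6
[-1.5, -17.7, 0.3] rz 3.9
```

carry_out(
  motion=[
    {"dx":0,"dy":-7,"dz":0,"rx":0,"ry":0,"rz":0},
    {"dx":-0.6,"dy":-13,"dz":0,"rx":0,"ry":0,"rz":0.6},
    {"dx":-1,"dy":-16,"dz":0,"rx":0,"ry":0,"rz":2},
    {"dx":-1.5,"dy":-17.7,"dz":0,"rx":0,"ry":0,"rz":3.9},
    {"dx":-1.5,"dy":-17.7,"dz":0,"rx":0,"ry":0,"rz":3.9},
    {"dx":-1.5,"dy":-10,"dz":0,"rx":0,"ry":0,"rz":3.9},
    {"dx":-1.5,"dy":-2,"dz":0,"rx":0,"ry":0,"rz":3.9},
    {"dx":-1.5,"dy":-2,"dz":-30,"rx":0,"ry":0,"rz":3.9},
    {"dx":-1.5,"dy":-2,"dz":-65,"rx":0,"ry":0,"rz":3.9},
    {"dx":-1.5,"dy":-2,"dz":-80,"rx":0,"ry":0,"rz":3.9},
  ],
)

```text
time: 8.75
eef_pos: [0.4687, -0.2109, 0.1625]
eef_rot: [[0.961, -0.277, 0.003], [-0.277, -0.961, -0.002], [0.003, 0.001, -1.0]]
force: [-0.0, 0.2, -1.0]
width: 0.0006
grasp_force: 0.0
```

carry_out(
  motion=[
    {"dx":-15,"dy":30,"dz":-20,"rx":0,"ry":0,"rz":0},
    {"dx":-25,"dy":70,"dz":-30,"rx":0,"ry":0,"rz":0},
    {"dx":-35,"dy":110,"dz":-30,"rx":0,"ry":0,"rz":0},
    {"dx":-50,"dy":150,"dz":-30,"rx":0,"ry":0,"rz":0},
    {"dx":-60,"dy":180,"dz":-30,"rx":0,"ry":0,"rz":0},
    {"dx":-65,"dy":195,"dz":-30,"rx":0,"ry":0,"rz":0},
    {"dx":-65,"dy":195,"dz":-30,"rx":0,"ry":0,"rz":0},
  ],
)

```text
time: 9.45
eef_pos: [0.3505, -0.3806, 0.1899]
eef_rot: [[0.96, -0.279, -0.0], [-0.279, -0.96, -0.0], [0.0, 0.0, -1.0]]
force: [1.6, -0.1, 0.5]
width: 0.0001
grasp_force: 0.0
```

Run:
```python
from h import *
t=snapshot("top")
print(disc(t))
cv2.imwrite("pics/c7.png",cv2.resize(t[190:280,362:452,::-1],(540,540),interpolation=cv2.INTER_CUBIC))
print(get_state()["eef_pos"])
y=np.arctan2(get_state()["eef_rot"][1,0],get_state()["eef_rot"][0,0])
rel([(np.array([*C,.13]),y),(np.array([*C,.08]),y)])
```

```text
[(58, [412.7, 204.6], 0.0658, -0.15), (20, [411.8, 217.6], 0.0358, -0.195)]
[ 0.35122925 -0.37935367  0.18981339]
[103.8, -228.8, 59.8] rz -0.0
[103.8, -228.8, 109.8] rz -0.0
```

View pics/c7.png

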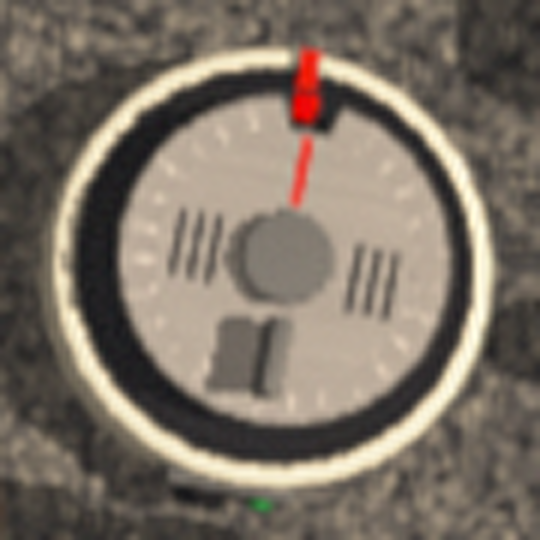

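The notch now brackets the pin: red (306,105) against a notch of about 288–338, within 1–2 mm after parallax, and the stripe reads -0.195 against -0.19. Next I press on the hub.

carry_out(
  motion=[
    {"dx":14,"dy":-30,"dz":0,"rx":0,"ry":0,"rz":0},
    {"dx":32,"dy":-70,"dz":0,"rx":0,"ry":0,"rz":0},
    {"dx":50,"dy":-110,"dz":0,"rx":0,"ry":0,"rz":0},
    {"dx":68,"dy":-150,"dz":0,"rx":0,"ry":0,"rz":0},
    {"dx":86,"dy":-190,"dz":10,"rx":0,"ry":0,"rz":0},
    {"dx":100,"dy":-220,"dz":30,"rx":0,"ry":0,"rz":0},
    {"dx":104,"dy":-229,"dz":60,"rx":0,"ry":0,"rz":0},
    {"dx":104,"dy":-229,"dz":80,"rx":0,"ry":0,"rz":0},
    {"dx":104,"dy":-229,"dz":90,"rx":0,"ry":0,"rz":0},
    {"dx":104,"dy":-229,"dz":90,"rx":0,"ry":0,"rz":0},
  ],
)

```text
time: 10.5
eef_pos: [0.5145, -0.1866, 0.099]
eef_rot: [[0.961, -0.276, -0.002], [-0.276, -0.961, 0.001], [-0.002, -0.001, -1.0]]
force: [-0.6, 0.1, 0.2]
width: 0.0007
grasp_force: 0.0
```

Run:
```python
from h import *
rel([(np.array([*C,.08]),np.radians(-16.2))])
```

```text
[0.7, 1.8, 19.0] rz 0.2
```

carry_out(
  motion=[
    {"dx":0,"dy":1,"dz":8,"rx":0,"ry":0,"rz":0},
    {"dx":0,"dy":1,"dz":14,"rx":0,"ry":0,"rz":0},
    {"dx":0,"dy":1,"dz":18,"rx":0,"ry":0,"rz":0},
    {"dx":0,"dy":1,"dz":20,"rx":0,"ry":0,"rz":0},
    {"dx":0,"dy":1,"dz":22,"rx":0,"ry":0,"rz":0},
    {"dx":0,"dy":1,"dz":24,"rx":0,"ry":0,"rz":0},
    {"dx":0,"dy":1,"dz":24,"rx":0,"ry":0,"rz":0},
  ],
)

```text
time: 11.2
eef_pos: [0.5147, -0.1887, 0.0758]
eef_rot: [[0.961, -0.277, 0.0], [-0.277, -0.961, -0.0], [0.0, 0.0, -1.0]]
force: [-0.0, 0.2, -0.2]
width: 0.0007
grasp_force: 0.0
```

carry_out(
  motion=[
    {"dx":0,"dy":0,"dz":1,"rx":0,"ry":0,"rz":0},
    {"dx":0,"dy":0,"dz":2,"rx":0,"ry":0,"rz":0},
    {"dx":0,"dy":0,"dz":3,"rx":0,"ry":0,"rz":0},
    {"dx":0,"dy":0,"dz":4,"rx":0,"ry":0,"rz":0},
  ],
)

```text
time: 11.6
eef_pos: [0.5148, -0.1887, 0.0719]
eef_rot: [[0.961, -0.277, 0.0], [-0.277, -0.961, -0.0], [0.0, 0.0, -1.0]]
force: [-1.2, -0.8, 3.3]
width: 0.0004
grasp_force: 1.8
```

3.3 N is the rubber-grip force, so the disc is sinking freely. I continue to the stop.

carry_out(
  motion=[
    {"dx":0,"dy":0,"dz":1,"rx":0,"ry":0,"rz":0},
    {"dx":0,"dy":0,"dz":2,"rx":0,"ry":0,"rz":0},
    {"dx":0,"dy":0,"dz":3,"rx":0,"ry":0,"rz":0},
    {"dx":0,"dy":0,"dz":3.5,"rx":0,"ry":0,"rz":0},
    {"dx":0,"dy":0,"dz":3.5,"rx":0,"ry":0,"rz":0},
  ],
)

```text
time: 12.1
eef_pos: [0.5149, -0.1887, 0.069]
eef_rot: [[0.961, -0.277, 0.001], [-0.277, -0.961, -0.0], [0.001, 0.0, -1.0]]
force: [-2.5, 0.3, 16.1]
width: -0.0001
grasp_force: 8.4
```

z = 69.0 mm with 16 N means it is at the stop: 80 − 11 mm, fully home. I hold briefly, lift away and check.

carry_out(
  motion=[
    {"dx":0,"dy":0,"dz":0.3,"rx":0,"ry":0,"rz":0},
    {"dx":0,"dy":0,"dz":0.3,"rx":0,"ry":0,"rz":0},
    {"dx":0,"dy":0,"dz":0.3,"rx":0,"ry":0,"rz":0},
    {"dx":0,"dy":0,"dz":-10,"rx":0,"ry":0,"rz":0},
    {"dx":0,"dy":0,"dz":-40,"rx":0,"ry":0,"rz":0},
    {"dx":0,"dy":0,"dz":-80,"rx":0,"ry":0,"rz":0},
    {"dx":-10,"dy":20,"dz":-115,"rx":0,"ry":0,"rz":0},
    {"dx":-25,"dy":60,"dz":-120,"rx":0,"ry":0,"rz":0},
    {"dx":-45,"dy":105,"dz":-120,"rx":0,"ry":0,"rz":0},
    {"dx":-65,"dy":150,"dz":-120,"rx":0,"ry":0,"rz":0},
  ],
)

```text
time: 13.1
eef_pos: [0.4097, -0.3157, 0.189]
eef_rot: [[0.961, -0.276, 0.001], [-0.276, -0.961, -0.001], [0.001, 0.0, -1.0]]
force: [1.3, -0.5, 0.3]
width: 0.0003
grasp_force: 0.0
```

carry_out(
  motion=[
    {"dx":-20,"dy":45,"dz":0,"rx":0,"ry":0,"rz":0},
    {"dx":-40,"dy":75,"dz":0,"rx":0,"ry":0,"rz":0},
    {"dx":-40,"dy":75,"dz":0,"rx":0,"ry":0,"rz":0},
    {"dx":-40,"dy":75,"dz":0,"rx":0,"ry":0,"rz":0},
  ],
)

```text
time: 13.5
eef_pos: [0.351, -0.3761, 0.1885]
eef_rot: [[0.96, -0.279, 0.0], [-0.279, -0.96, 0.0], [-0.0, -0.0, -1.0]]
force: [0.6, 0.4, 0.7]
width: 0.0006
grasp_force: 0.0
```

Run:
```python
from h import *
s=snapshot("side")[:,:,::-1];t=snapshot("top")[:,:,::-1]
print(disc(t[:,:,::-1]))
a=cv2.resize(t[190:280,362:452],(400,400),interpolation=cv2.INTER_CUBIC)
b=cv2.resize(s[235:325,305:405],(400,400),interpolation=cv2.INTER_CUBIC)
cv2.imwrite("pics/c8.png",np.hstack([a,b]))
o=cv2.imread("pics/top0.png")
d=cv2.absdiff(o,t).max(2)[150:330];print([(k,[c[0],c[1]+150]) for k,c in cent(cv2.medianBlur(d,3)>70) if k>20])
```

```text
[(60, [412.7, 204.7], 0.0655, -0.15), (19, [410.9, 218.6], 0.0332, -0.146)]
[(50, [412.9, 208.8]), (44, [421.2, 226.0]), (53, [385.4, 241.6]), (97, [401.5, 249.6]), (1319, [316.7, 268.9]), (2448, [618.7, 297.3]), (83, [496.5, 290.3]), (511, [194.3, 290.3]), (60, [511.3, 292.3]), (26, [511.0, 301.1]), (28, [498.6, 303.8]), (48, [489.3, 308.1]), (65, [505.7, 308.6]), (318, [564.1, 315.8]), (122, [445.5, 319.0]), (112, [420.3, 320.5]), (81, [446.0, 328.0])]
```

View pics/c8.png

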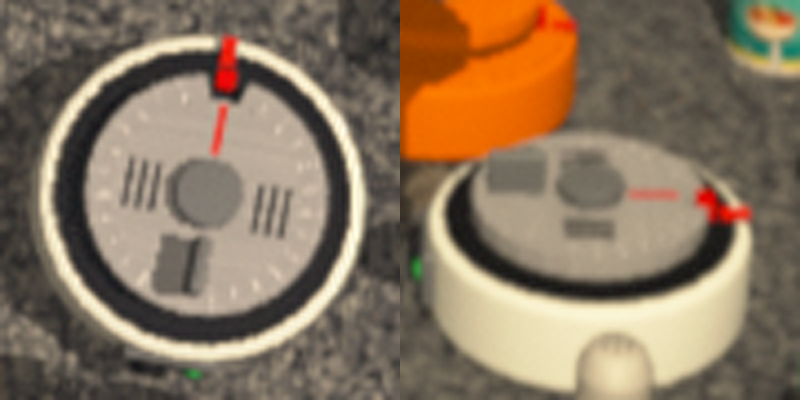

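The disc sits low with the pin flush in the notch: side crop pin at (708,197), top crop pin at (227,78). The other changed pixels are shadows of the arm. I hand in.

```bash
python3 -c "
from cell import *
print(hand_in())"
```

```text
the job is handed in; nothing more can be done
None
```

I turned the disc until its notch stood over the pin, pressed it fully home (it stopped at 69 mm, the full 11 mm of travel), drew the arm clear and handed the job in at about 13.6 s of the 51 s allowed; no verdict was returned.

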